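# Full steam on the pastry steamer

## Task

The pastries in the steamer's drawer need full steam, but the sugar shaker has been left on the steamer's deck right beside the steam dial: lift it off, keeping it upright, and set it down gently in the empty middle pocket of the shaker caddy. Then turn the steam dial clockwise past its first two clicks to the third, and finish while still holding it there, because it springs back to off when let go. Leave everything else where it is.

Things in the scene. Friction and masses are not known exactly. Their poses are not given: they have to be found in the camera images.
- steamer: pastry steamer, a fixed stainless box 340 deep (x) by 380 wide (y), left or right of the counter's middle; origin: centre of its underside; flat deck 190 mm up; drawer front with bar handle faces its -x (the robot). On the deck: dial 70 mm in front of the middle, sugar shaker left of it (+y), plate stack (136 wide, 30 high) right rear, steel filler cap (66 wide, 20 high) left rear
- steam_dial (a joint): angle of the steam dial on the steamer's deck, rad: 0 = off, grows clockwise seen from above; clicks at 0.42, 0.84 and 1.26, end stop 1.36. A spring turns it back to off from everywhere, through all clicks: 0.1 N m at off, 0.17 N m at the third click, plus up to 0.08 N m to climb over each click
- dial_top (a point): centre of the top of the dial's grip bar, on the dial's axis, 38 mm above the deck. Black bar 50 mm long, 14 wide, 27 tall, on a round skirt 52 wide and 10 high; the frame turns with the dial: z up, x along the bar to the end with the white pointer line (steamer's +x at off), y across the bar
- dial_knob: the whole dial (skirt and grip bar) as a body, turning: origin on its axis at the underside of the skirt, 37 mm below dial_top; same axes
- sugar_shaker: round stainless sugar shaker, low domed perforated top, 59 mm across, 120 high, the tallest shaker, straight-sided up to 105 mm, 0.18 to 0.37 kg; origin: centre of its underside, z up. It starts on the steamer's deck, its axis 60 to 74 mm from the dial's, too close for a hand to turn the dial
- caddy: shallow stainless shaker caddy, fixed, 100 mm (its x) by 271 mm (its y), 30 mm high, walls and floor 4 mm, three open pockets in a row along its y, each 92 by 85 mm inside; origin at the centre of its underside; the middle pocket is empty
- caddy_in (a point): centre of the floor of the caddy's middle pocket, 4 mm above the counter; axes as the caddy
- spice_shaker: small stainless spice shaker, 50 mm across, 85 mm high, in the caddy's pocket at its +y end (89 mm from the middle); origin under its centre; leave alone
- cocoa_jar: amber cocoa jar with flat dark lid, 58 mm across, 95 mm high, in the caddy's pocket at its -y end (89 mm from the middle); origin under its centre; leave alone
- plates: stack of white plates on the steamer's deck; origin under its centre; leave alone
- tongs: steel pastry tongs, 240 mm long (its x), 50 wide, 16 high, on the counter before the caddy; leave alone
- mug: white mug, 80 mm across, 85 high, on the counter behind the caddy; origin under its centre; leave alone
Mind the look-alikes: they are no part of the job. Leave any green or red look-alike of the sugar_shaker alone.

How it is judged:
By the outcome, as a careful person would: the job done as asked, in the order asked, and still so for the second after the job is handed in, while the arm keeps its last pose, push and grip.
It also fails if it takes over 58 s, if anything falls off the work surface, if the arm or the gripper's body presses on something with over 40 N, if the wrist force passes 120 N, or if a joint passes its speed limit or range.

## Robot

A 6-joint arm with a two-finger parallel gripper is mounted at the origin on the work surface. World frame = base frame: x ahead of the robot, y to its left, z up, the work surface at z = 0. Lengths are in m, angles in rad, forces in N, time in s.
With the tool pointing down it reaches from about 0.35 to 0.975 m from the base axis. Payload 17.4 kg.
Tool frame: the origin (TCP) lies midway between the tips of the shut fingers; the grasp point (between the pads) lies 19 mm behind it; z points along the fingers, y is the line along which they close (so a half turn about z gives the same grasp; the last joint's range is limited). The gripper opens to 85 mm and grips with 20 to 120 N. Pads are 22 mm wide; open, the fingers measure 114 mm over their backs; the gripper's body (76 mm by 85 mm) begins 54 mm behind the grasp point. The pads swing forward as they close: fully open they stand 13 mm farther back than shut.
Start: joints at [-1.36, 0.116, 1.442, -0, 1.584, -0.038], TCP at [0.166, -0.654, 0.231] pointing down, gripper open.
Joint ranges: [-2.83, 2.83], [-0.83, 2.19], [0.07, 2.5], [-1.14, 4.28], [0.01, 3], [-2.97, 2.97]. Speed limits (rad/s): [1.89, 1.89, 2.22, 3.14, 3.14, 3.14].

## Interface

Orientations are given as a unit quaternion [x, y, z, w].
In Python, from cell import ctrl, effector, solve_ik, vision gives the robot as it stands. Calls block until the motion is done:
- ctrl.move_pose(position, orientation): joint-space move of the TCP to a pose.
- ctrl.movel(position, ori=None, vel=0.15, until_force=None): straight line of the TCP; ori=None keeps the orientation; vel is the mean speed in m/s. With until_force (N) it stops when the force on the tool has changed by that much, and returns True; else False.
- ctrl.move_joints(angles): joint-space move.
- effector.move_gripper(opening, effort=None): opening from 0.0 (shut) to 1.0 (fully open); effort is the grip in N (None keeps the last); returns when the fingers have stopped.
- ctrl.pause(seconds).
- solve_ik(position, orientation): joint angles nearest the present ones, or None.
- vision.snapshot(name): name is "side" or "top"; returns a dict with "color" (420x560x3 uint8, red, green, blue), "z_map" (420x560 float32, m along the optical axis (not along the pixel's ray), 0 where there is no reading), "fx", "fy", "cx", "cy" (pixels), "k1" (the pictures are not rectified: a ray, as slopes to the right and down, at radius r is drawn at 1 + k1 r^2 times it, then the intrinsics apply), "pose" (4x4, takes a point from camera to world coordinates). Camera axes: x right, y down, z forward; pixel columns grow to the right and rows downward; lengths in m; the calibration is good to about 2 mm. A picture is of the moment at which its call begins.
A pose or a line that the arm cannot do raises ctrl.MotionError and nothing moves.
- ctrl.close_job(): hands the job in; it is judged then, once.
Trained networks look in a picture, given as the dict that the camera call returned (one of the last four; its "shot" number tells which), for a name from the list of things; names that differ only in an ending like _2 or _b are one class to them, and where a whole thing is asked for, a point or a joint stands for the part that bears it (a point fixed in the world has none). Each returns a list of dicts, best first, with "score" (0 to 1); they miss things now and then, are a little off and sometimes report something else, mostly with a low value. They report only what shows in the picture. A call takes as long as a camera call. They do not tell look-alikes from the thing itself.
- vision.spot_in(target, picture): "bbox" ([left, top, right, bottom] in pixels, round what is visible of it).
Readings, each from a call of its own:
- ctrl.read_time(): time.
- ctrl.read_qpos(): joint angles.
- ctrl.read_qd(): joint speeds.
- ctrl.read_effort(): joint torques, N m.
- ctrl.read_tcp_pos(): TCP position.
- ctrl.read_orientation(): TCP orientation.
- ctrl.read_ft_force(): force on the tool from outside, world axes, zero at the start.
- ctrl.read_moment(): the same for the moment, N m.
- ctrl.read_width(): opening from 0.0 (shut) to 1.0 (fully open).
- ctrl.read_grasp_force(): force on a finger pad.
Only numpy, scipy, OpenCV 4.12 (cv2) and the standard library are available. Lean on these libraries where they do the work, as an engineer would, in place of code of your own. Each camera call takes 0.05 s, during which the arm holds its last target. There are 200 camera calls.

## Working session

There is one attempt and no reset: what is moved stays moved. The work goes in short steps, each a Python script; the robot and the scene stay as the last script left them, time stands still between calls to the robot, and variables do not carry over. Pictures are saved under pics/ and viewed, at most 10 in all, crops included, and the job is handed in when it is done.

```bash
ls; mkdir -p pics; cat > h.py <<'E'
import numpy as np, cv2
from cell import ctrl, effector, solve_ik, vision
def cloud(p):
    h,w=p["z_map"].shape
    K=np.array([[p["fx"],0,p["cx"]],[0,p["fy"],p["cy"]],[0,0,1.]])
    v,u=np.mgrid[0:h,0:w]
    pts=np.stack([u,v],-1).reshape(-1,1,2).astype(float)
    s=cv2.undistortPoints(pts,K,np.array([p["k1"],0,0,0,0.])).reshape(h,w,2)
    z=p["z_map"].astype(float)
    c=np.dstack([s[...,0]*z,s[...,1]*z,z])
    T=np.array(p["pose"]); W=c@T[:3,:3].T+T[:3,3]; W[z==0]=np.nan
    return W
def save(p,n): cv2.imwrite(f"pics/{n}.png",cv2.cvtColor(p["color"],cv2.COLOR_RGB2BGR))
E
python3 - <<'E'
from h import *
import pickle
d={}
for n in("top","side"):
    p=vision.snapshot(n); d[n]=p; save(p,n+"0")
    print(n,np.array(p["pose"]).round(3).tolist(),p["fx"],p["k1"])
    W=cloud(p)
    for t in("steamer","dial_knob","sugar_shaker","caddy","spice_shaker","cocoa_jar","plates","mug","tongs"):
        for r in vision.spot_in(t,p)[:3]:
            b=np.array(r["bbox"]); u,v=((b[:2]+b[2:])/2).astype(int)
            print(t,round(r["score"],2),b.round().tolist(),W[v,u].round(3))
pickle.dump(d,open("d.pkl","wb"))
a=cv2.imread("pics/top0.png");
print(ctrl.read_time(),ctrl.read_orientation())
E
```

```text
pics
top [[0.012, -0.994, 0.111, 0.444], [-1.0, -0.012, 0.007, 0.007], [-0.006, -0.111, -0.994, 1.397], [0.0, 0.0, 0.0, 1.0]] 544.1272131873184 0.0576116763937548
steamer 0.76 [318.0, 142.0, 510.0, 328.0] [ 0.534 -0.29   0.189]
dial_knob 0.55 [414.0, 247.0, 436.0, 270.0] [ 0.48  -0.302  0.231]
sugar_shaker 0.92 [279.0, 202.0, 303.0, 227.0] [ 0.583 -0.019  0.12 ]
sugar_shaker 0.89 [378.0, 248.0, 417.0, 276.0] [ 0.471 -0.226  0.308]
sugar_shaker 0.6 [281.0, 244.0, 306.0, 267.0] [ 0.487 -0.024  0.12 ]
caddy 0.71 [126.0, 187.0, 242.0, 242.0] [0.593 0.255 0.003]
spice_shaker 0.7 [135.0, 198.0, 162.0, 222.0] [0.595 0.327 0.088]
spice_shaker 0.34 [127.0, 188.0, 244.0, 240.0] [0.595 0.251 0.008]
cocoa_jar 0.89 [207.0, 206.0, 234.0, 230.0] [0.573 0.151 0.104]
plates 0.66 [398.0, 154.0, 465.0, 214.0] [ 0.642 -0.321  0.216]
plates 0.63 [127.0, 188.0, 235.0, 241.0] [0.592 0.262 0.007]
plates 0.44 [409.0, 246.0, 433.0, 270.0] [ 0.481 -0.296  0.22 ]
mug 0.97 [193.0, 140.0, 236.0, 178.0] [0.737 0.18  0.007]
tongs 0.64 [120.0, 253.0, 209.0, 287.0] [ 0.449  0.301 -0.   ]
side [[0.325, -0.891, 0.319, 
[... 328 characters left out ...]
_shaker 0.78 [268.0, 259.0, 292.0, 286.0] [ 0.474 -0.027  0.116]
sugar_shaker 0.66 [281.0, 215.0, 304.0, 251.0] [ 0.582 -0.025  0.12 ]
sugar_shaker 0.49 [222.0, 151.0, 260.0, 191.0] [0.75  0.185 0.006]
caddy 0.58 [153.0, 177.0, 250.0, 248.0] [0.589 0.248 0.005]
spice_shaker 0.68 [160.0, 182.0, 180.0, 210.0] [0.582 0.323 0.084]
cocoa_jar 0.58 [218.0, 205.0, 241.0, 234.0] [0.57  0.146 0.095]
plates 0.91 [390.0, 212.0, 450.0, 266.0] [ 0.637 -0.318  0.215]
mug 0.94 [227.0, 152.0, 262.0, 189.0] [0.753 0.177 0.006]
mug 0.38 [160.0, 184.0, 181.0, 205.0] [0.587 0.325 0.087]
tongs 0.7 [120.0, 225.0, 203.0, 279.0] [ 0.443  0.31  -0.   ]
1.0 [9.92273498e-01 1.24069756e-01 8.78546374e-07 8.15915764e-06]
```

```bash
python3 - <<'E'
import cv2,numpy as np
a=cv2.imread("pics/top0.png")[130:340,260:520]
cv2.imwrite("pics/c1.png",cv2.resize(a,None,fx=2.8,fy=2.8,interpolation=cv2.INTER_CUBIC))
E
python3 - <<'E'
from h import *
import pickle
d=pickle.load(open("d.pkl","rb"))
for n in d:
    W=cloud(d[n]); C=d[n]["color"]
    P=W.reshape(-1,3); 
    def sel(lo,hi):
        return P[np.all((P>lo)&(P<hi),1)]
    def circ(name,q):
        if len(q)<5: print(n,name,len(q));return
        (c,r)=cv2.minEnclosingCircle(q[:,:2].astype(np.float32)); print(n,name,len(q),np.round(c,4),round(r,4),'med',np.median(q,0).round(4),'zmax',q[:,2].max().round(3))
    circ("shaker top",sel([.4,-.29,.285],[.56,-.17,.33]))
    circ("dial bar",sel([.43,-.36,.214],[.53,-.255,.26]))
    q=sel([.43,-.36,.222],[.53,-.262,.26])
    print(cv2.minAreaRect(q[:,:2].astype(np.float32)))
    q=sel([.2,-.6,.18],[.9,-.05,.197]); print("deck",cv2.minAreaRect(q[:,:2].astype(np.float32)),np.median(q[:,2]))
    q=sel([.5,.06,.015],[.67,.43,.04]); print("caddy",cv2.minAreaRect(q[:,:2].astype(np.float32)),np.median(q[:,2]))
    circ("spice",sel([.53,.27,.07],[.65,.4,.1])); circ("cocoa",sel([.5,.1,.08],[.65,.2,.12]))
    q=sel([.55,.22,-.01],[.63,.27,.015]); print("floor",np.median(q[:,2]))
    q=sel([.2,-.65,.2],[.3,.0,.5]);circ("x",q)
E
```

```text
top shaker top 694 [ 0.4673 -0.2406] 0.0295 med [ 0.4674 -0.2371  0.3061] zmax 0.315
top dial bar 190 [ 0.4828 -0.304 ] 0.025 med [ 0.4816 -0.3009  0.2283] zmax 0.234
((0.4825238585472107, -0.30250027775764465), (0.0490635447204113, 0.015559103339910507), 10.954197883605957)
deck ((0.5516471266746521, -0.29552650451660156), (0.342490017414093, 0.3816870450973511), 7.155650615692139) 0.19110846201356613
caddy ((0.5901309847831726, 0.25212737917900085), (0.2728387415409088, 0.10066138952970505), 82.89165496826172) 0.02885628205688595
top spice 352 [0.5969 0.3397] 0.0261 med [0.5948 0.3365 0.0862] zmax 0.096
top cocoa 472 [0.5764 0.16  ] 0.0293 med [0.5759 0.1592 0.0983] zmax 0.107
floor 0.0052228902349704676
top x 269 [ 0.2242 -0.0133] 0.0252 med [ 0.2309 -0.0089  0.2965] zmax 0.45
side shaker top 646 [ 0.4677 -0.2395] 0.0298 med [ 0.4638 -0.2376  0.3054] zmax 0.316
side dial bar 178 [ 0.4757 -0.2792] 0.0402 med [ 0.4796 -0.3006  0.2276] zmax 0.252
((0.4826458692550659, -0.30213674902915955), (0.04962757229804993, 0.014346320182085037), 6.579547882080078)
deck ((0.552245020866394, -0.2946557104587555), (0.3416670560836792, 0.3831203877925873), 7.218196868896484) 0.19054916877396222
caddy ((0.5910954475402832, 0.25130829215049744), (0.2737447917461395, 0.10148109495639801), 82.89531707763672) 0.027640810750983125
side spice 268 [0.5985 0.339 ] 0.0267 med [0.5947 0.3346 0.0857] zmax 0.095
side cocoa 389 [0.5783 0.1604] 0.0304 med [0.5754 0.158  0.0979] zmax 0.106
floor 0.004862289214292437
side x 0
```

View pics/top0.png

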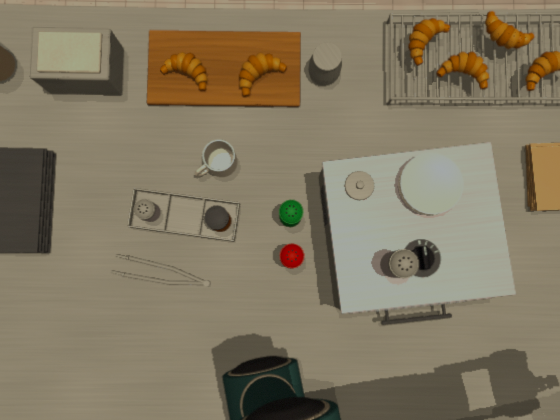

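View pics/c1.png

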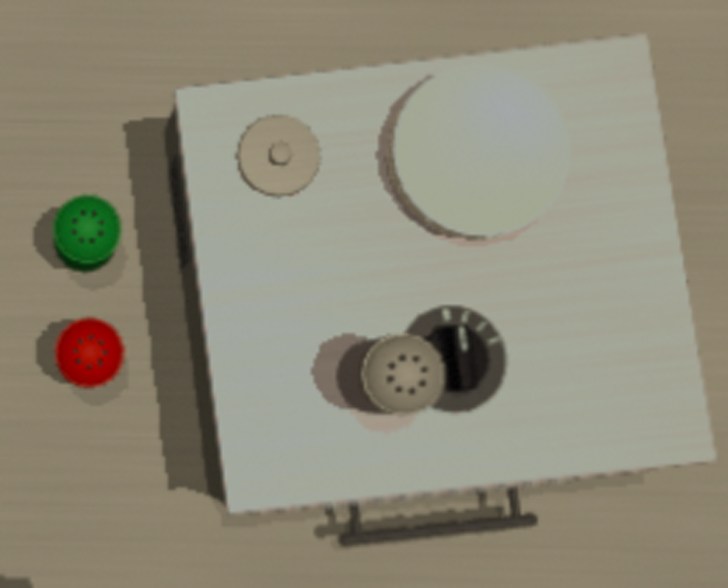

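The candidates in the top picture are the green shaker at (291,212), the red one at (292,256), both on the counter, and the stainless one at (404,264). The stainless one on the deck beside the dial (426,257) matches the description, and the enlarged crop confirms it. Green and red are the look-alikes to leave alone. The empty middle pocket is at about (186,215).

```bash
cat >> h.py <<'E'
def ori(deg):  # tool down, closing line at this world angle
    a=np.radians(deg+90)/2; return [np.cos(a),np.sin(a),0,0]
E
python3 - <<'E'
from h import *
S=(.4675,-.240)
p=ctrl.read_tcp_pos(); 
print(ctrl.movel([p[0],p[1],.37],vel=.3))
ctrl.move_pose([*S,.37],ori(7))
print(ctrl.read_qpos(),ctrl.read_time())
print(ctrl.movel([*S,.256],vel=.12,until_force=8))
effector.move_gripper(0.0,35)
print(ctrl.read_width(),ctrl.read_grasp_force(),ctrl.read_ft_force())
ctrl.movel([*S,.28],vel=.06); print(ctrl.read_width(),ctrl.read_ft_force())
ctrl.movel([*S,.36],vel=.15)
p=vision.snapshot("side"); save(p,"lift"); print(ctrl.read_tcp_pos(),ctrl.read_ft_force(),ctrl.read_time())
q=vision.snapshot("top");save(q,"lift_t")
a=cv2.imread("pics/lift.png")[150:370,230:490];b=cv2.imread("pics/lift_t.png")[130:350,260:520]
cv2.imwrite("pics/lc.png",cv2.resize(np.hstack([a,b]),None,fx=1.53,fy=1.53))
E
```

```text
False
[-5.24026682e-01 -2.10947667e-01  1.53522452e+00 -1.70838195e-04
  1.81758513e+00 -6.44711352e-01] 3.4667
False
0.6828259544876012 37.11198091506958 [ 0.14209848 -0.80313226  6.84653013]
0.678069955960535 [-0.36494261  0.09190457 -3.10751894]
[ 0.46736694 -0.2399213   0.35852699] [-0.70177769 -0.3713375  -2.5654384 ] 6.2167
```

View pics/lc.png

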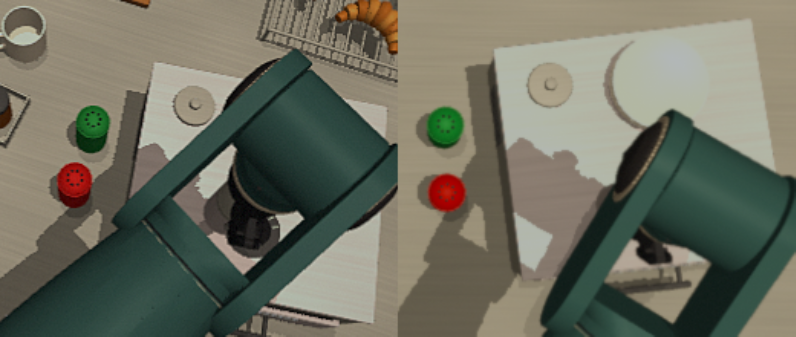

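The shaker is held (width 0.68, about 58 mm, and 2.6 N of weight). The picture shows the gripper raised above the deck, with the look-alikes and the filler cap undisturbed. Next I carry it over and place it.

```bash
python3 - <<'E'
from h import *
C=(.590,.2515)
ctrl.movel([*C,.34],ori(-7.1),vel=.22)
ctrl.movel([*C,.10],vel=.15)
ctrl.pause(.2); print(ctrl.read_ft_force(),ctrl.read_width(),ctrl.read_time())
print(ctrl.movel([*C,.064],vel=.02,until_force=2.5))
print(ctrl.read_tcp_pos(),ctrl.read_ft_force())
effector.move_gripper(0.95)
print(ctrl.movel([*C,.30],vel=.15),ctrl.read_time())
D=(.4825,-.303)
ctrl.movel([.55,.0,.32],ori(-40),vel=.3)
for n in("side","top"):
    p=vision.snapshot(n); save(p,"pl_"+n); W=cloud(p).reshape(-1,3)
    q=W[np.all((W>[.54,.2,.1])&(W<[.65,.3,.2]),1)]
    if len(q)>5: print(n,cv2.minEnclosingCircle(q[:,:2].astype(np.float32)),q[:,2].max())
    q=W[np.all((W>[.43,-.36,.222])&(W<[.53,-.24,.26]),1)]
    if len(q)>5: print(n,cv2.minAreaRect(q[:,:2].astype(np.float32)),np.median(q[:,2]),len(q))
for s in(-82.8,97.2):
    for z in(.30,.206):
      for f in(s,s-36,s-76):
        j=solve_ik([*D,z],ori(f)); print(f,z,None if j is None else np.round(j,2))
a=cv2.imread("pics/pl_side.png");b=cv2.imread("pics/pl_top.png")
cv2.imwrite("pics/plc.png",cv2.resize(np.hstack([a[140:300,120:270],b[120:280,110:260]]),None,fx=2.6,fy=2.6))
E
```

```text
[-0.2102809  -0.36145722 -2.45078993] 0.6796041588222724 10.675
True
[0.59006321 0.25151955 0.07078122] [ 0.04855942 -0.76162122  5.8916647 ]
False 14.0333
side ((0.5906600952148438, 0.24962615966796875), 0.03039661794900894) 0.12930073967046218
side ((0.4822930097579956, -0.3023883104324341), (0.04938139766454697, 0.01461786963045597), 7.164865016937256) 0.2282851050690673 148
top ((0.5886428356170654, 0.2499610036611557), 0.030401403084397316) 0.13429049927207326
top ((0.4825626015663147, -0.30245864391326904), (0.04882167652249336, 0.015967149287462234), 9.417695999145508) 0.2287661593177006 171
-82.8 0.3 [-0.61 -0.12  1.57 -0.    1.69  0.84]
-118.8 0.3 [-0.61 -0.12  1.57 -0.    1.69  1.47]
-158.8 0.3 [-0.61 -0.12  1.57 -0.    1.69  2.17]
-82.8 0.206 [-0.61 -0.11  1.71 -0.    1.54  0.84]
-118.8 0.206 [-0.61 -0.11  1.71 -0.    1.54  1.47]
-158.8 0.206 [-0.61 -0.11  1.71 -0.    1.54  2.17]
97.2 0.3 [-0.61 -0.12  1.57 -0.    1.69 -2.3 ]
61.2 0.3 [-0.61 -0.12  1.57 -0.    1.69 -1.67]
21.200000000000003 0.3 [-0.61 -0.12  1.57 -0.    1.69 -0.98]
97.2 0.206 [-0.61 -0.11  1.71 -0.    1.54 -2.3 ]
61.2 0.206 [-0.61 -0.11  1.71 -0.    1.54 -1.67]
21.200000000000003 0.206 [-0.61 -0.11  1.71 -0.    1.54 -0.98]
```

View pics/plc.png

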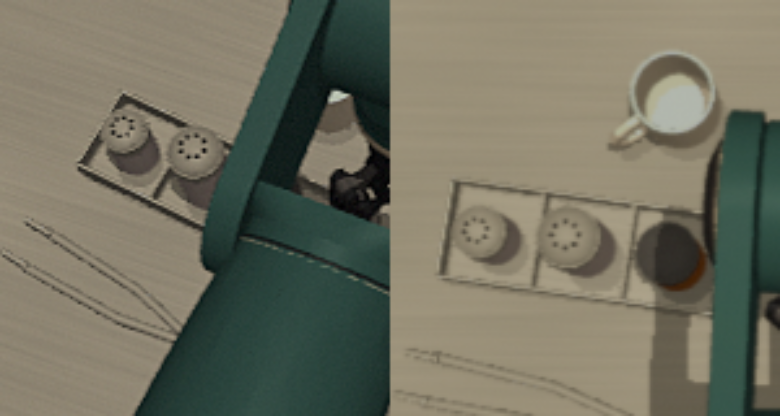

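The stainless sugar shaker stands upright in the middle pocket (top at about z 0.125, centre about 2 mm off). Its neighbours, the mug and the tongs are undisturbed, and the dial still reads off. Now I turn the dial.

```bash
python3 - <<'E'
from h import *
D=(.4825,-.3027); o=ori(-82.8)
effector.move_gripper(.6)
ctrl.move_pose([*D,.30],o)
print(ctrl.movel([*D,.206],vel=.1,until_force=8),ctrl.read_tcp_pos(),ctrl.read_time())
effector.move_gripper(0,70)
print(ctrl.read_width(),ctrl.read_grasp_force(),ctrl.read_ft_force(),ctrl.read_moment())
q0=np.array(ctrl.read_qpos())
for k in np.arange(.07,1.29,.07):
    q=q0.copy(); q[5]+=k; ctrl.move_joints(q)
    print(round(k,2),round(ctrl.read_qpos()[5]-q0[5],3),np.round(ctrl.read_moment(),3),np.round(ctrl.read_ft_force(),1),round(ctrl.read_width(),3),ctrl.read_time())
E
```

```text
False [ 0.48272687 -0.30286307  0.20679202] 17.8083
0.14817582084127842 69.13366198539734 [-0.47724056 -1.74484642  5.10287675] [-0.3933062   0.04893571  0.01285005]
0.07 0.068 [-0.086  0.031  0.171] [-0.3 -1.6  2.1] 0.147 18.4833
0.14 0.137 [-0.011  0.047  0.151] [-0.3 -0.2  1.3] 0.149 18.7333
0.21 0.207 [0.129 0.086 0.142] [-0.2  0.2  2.2] 0.147 18.9833
0.28 0.276 [0.284 0.028 0.035] [0.1 0.7 2. ] 0.144 19.2333
0.35 0.346 [0.397 0.023 0.058] [-1.   1.4  2.5] 0.145 19.4833
0.42 0.416 [0.546 0.046 0.148] [0.1 3.2 2.7] 0.143 19.7333
0.49 0.486 [ 0.738 -0.014  0.131] [0.3 4.3 2.8] 0.149 19.9833
0.56 0.556 [ 0.951 -0.059  0.197] [0.3 5.7 3.5] 0.14 20.2333
0.63 0.627 [ 0.943 -0.021  0.142] [0.8 5.3 2.4] 0.148 20.4833
0.7 0.697 [ 0.965 -0.109  0.069] [-0.3  5.1  3.5] 0.149 20.7333
0.77 0.767 [ 1.035 -0.087  0.076] [0.7 6.3 3.3] 0.146 20.9833
0.84 0.837 [ 1.032 -0.208  0.168] [1.4 6.  3.4] 0.146 21.2333
0.91 0.907 [ 1.092 -0.156  0.214] [1.2 5.6 3.2] 0.149 21.4833
0.98 0.977 [ 1.047 -0.186  0.197] [1.4 6.1 3. ] 0.147 21.7333
1.05 1.047 [ 1.094 -0.207  0.082] [1.8 6.5 2.8] 0.15 21.9833
1.12 1.117 [ 1.145 -0.337  0.079] [2.1 6.2 3.1] 0.148 22.2333
1.19 1.187 [ 1.062 -0.352  0.053] [2.3 6.1 3.2] 0.147 22.4833
1.26 1.257 [ 1.16  -0.374  0.237] [2.3 7.5 2.7] 0.144 22.7333
```

```bash
python3 - <<'E'
from h import *
def mz(): 
    r=[]
    for _ in range(8): ctrl.pause(.03); r.append(ctrl.read_moment()[2])
    return round(np.mean(r),3)
q=np.array(ctrl.read_qpos()); q[5]+=.003; print(mz())
for d in(.02,.04):
    t=q.copy(); t[5]+=d; ctrl.move_joints(t); print(1.26+d,mz())
ctrl.pause(.5); print(mz(),ctrl.read_width(),ctrl.read_grasp_force(),ctrl.read_time())
for n in("side","top"):
    p=vision.snapshot(n); save(p,"d_"+n)
a=cv2.imread("pics/d_side.png");b=cv2.imread("pics/d_top.png")
cv2.imwrite("pics/dc.png",cv2.resize(np.hstack([a[240:340,340:440],b[200:300,375:475]]),None,fx=3.9,fy=3.9,interpolation=cv2.INTER_CUBIC))
E
```

```text
0.167
1.28 0.214
1.3 0.202
0.202 0.14089462724649743 69.18551802635193 24.8
```

View pics/dc.png

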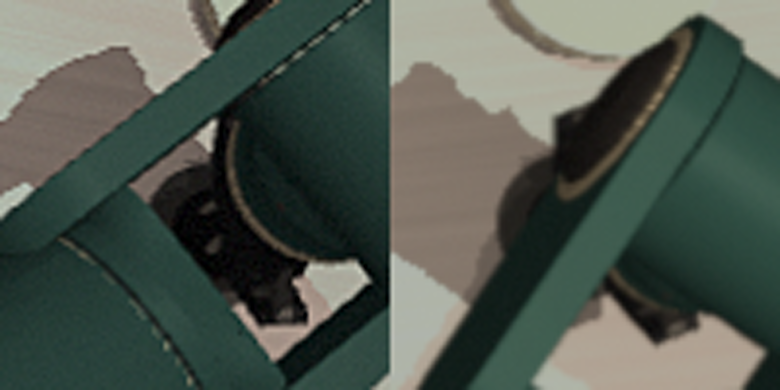

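View pics/d_top.png

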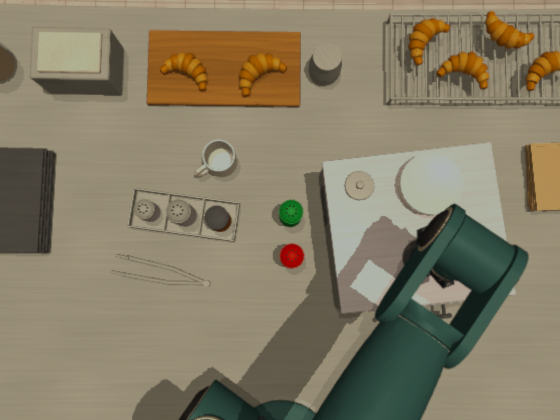

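The sugar shaker stands in the middle pocket at (180,211), and everything else is where it was. The dial grip is holding at about 1.30 rad. At 1.26 the torque read 0.167 N m, which matches the third click's 0.17 N m.

```bash
python3 -c "
from h import *
print(ctrl.close_job())"
```

```text
the job is handed in; nothing more can be done
None
```

The job is handed in: the sugar shaker stands upright in the caddy's middle pocket, and the gripper is still holding the steam dial at the third click (about 1.30 rad, judged from the wrist angle and torque because the arm hid the dial from the cameras).

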